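Set and lock the strip thicknesser

TASK

Set the strip thicknesser for the next batch of bamboo: turn its round black dial clockwise until it comes up against its stop, without forcing it, then back it off exactly four clicks. Then lock the setting by pushing the lever on the same beam right over, away from the robot, and leave the other things on the bench where they lie.

Things in the scene. Friction and masses are not known exactly. Their poses are not given: they have to be found in the camera images.
- thicknesser: grey bench machine fixed to the table: base plate (x -130 to 90 mm, y -160 to 160, 14 thick), two end posts, and a cross beam (x -35 to 35 mm, y -160 to 160), top 110 mm above the table, a steel bed under it. Origin on the table under the beam's middle; x points away from the robot, z up. On the beam: dial (axis at x 0, y -55 mm) and lock lever (x 0, y +95 mm)
- dial_grip (a point): point on the dial's upright axis at the height to grip, 154 mm above the table. The dial is a round, finely ribbed black knob 42 mm across, from 131 to 165 mm above the table, on a fixed steel drum 68 mm across, top 130 mm, with a thin disc 60 mm across (top 132 mm) under the knob. The frame turns with the dial, z up. It stands 2 to 5 clicks from its stop at the start
- dial_mark (a point): outer end of the one pale line on the dial's flat top, 20 mm from the axis; turns with the dial, x along the line. Where the stop lies relative to this line or to the machine is not marked and differs each time. The dial clicks 12 times a turn (30 degrees a click) and settles at a click when let go; passing a click takes about 0.12 N m. It opens counter-clockwise, to 8.5 clicks at most
- blade (a joint): height (m) of the blade beam above closed: 0 at the dial's stop, plus 0.0001 for each click backed off; readings are far coarser than a click. Clockwise (from above) closes it. The stop is at a click position and springy: past it the torque rises about 3.5 N m per rad on top of the click's own and it springs back when let go; over 0.2 rad past it (about 0.8 N m) the machine is harmed: blade below 0
- lock (a joint): lock lever angle, rad: 0 = unlocked, leaning 0.5 rad from upright towards the machine's -x (robot side); 1.0 = locked, leaning 0.5 rad to the machine's +x. At the start 0 to 0.2. Stiff (0.06 N m), stays where it is left. Its pivot runs along the machine's y at x 0, y +95 mm, 132 mm above the table, on a block 70 x 50 x 25 mm
- lock_tip (a point): centre of the steel ball (26 mm across) at the end of the lock lever, 50 mm from the pivot; a 10 mm rod carries it
- strip: bamboo strip 200 x 8 x 5 mm lying on the thicknesser's base plate, in front of its bed; origin centre of underside, length along its y
- shears: steel shears about 200 mm long lying flat, left side of the table; origin at the middle of its underside
- bottle_a: clear plastic bottle, 54 mm across, 130 mm tall, upright, right side; origin centre of underside
- bottle_b: smaller clear bottle, 44 mm across, 100 mm tall, upright, right side; origin centre of underside
- dish: white shallow bowl, 110 mm across, 35 mm high, right side; origin centre of underside
- phone: black phone 75 x 155 x 9 mm lying flat, left side; origin centre of underside

How it is judged:
On the way, in this order (a step that is already met when the one before it is completed fails the run):
1. the dial is turned clockwise up to its stop (within a third of a click) (value of joint blade below 3e-05 m), for 0.2 s.
2. the dial is backed off four clicks (within 0.4 of a click) with the lever still unlocked (value of joint blade between 0.00036 and 0.00044 m and value of joint lock below 0.5 rad), for 0.3 s.
3. the lock lever is pushed over, with the dial still at four clicks (value of joint blade between 0.00036 and 0.00044 m and value of joint lock above 0.85 rad), for 0.2 s.
At the end, for the whole second after the job is handed in: the dial rests four clicks back from its stop (blade 0.4 mm +- 0.04 mm above closed) and the lock lever is over at 0.85 rad or more and at rest (all of step 3 and velocity of joint lock below 0.05 rad/s); the robot touches nothing.
It fails at once if the stop is forced (dial driven more than 0.2 rad past it) (value of joint blade below -4e-05 m).
It fails at once if one of the loose bystanders (strip, shears, bottle a, bottle b, dish, phone) is shifted by more than 30 mm (distance of any of strip, shears, bottle_a, bottle_b, dish, phone from where it was at the start of the episode above 0.03 m).
It also fails if it takes over 64 s, if anything falls off the work surface, if the arm or the gripper's body presses on something with over 40 N, if the wrist force passes 120 N, or if a joint passes its speed limit or range.

ROBOT

A 7-joint arm with a two-finger parallel gripper is mounted at the origin on the work surface. World frame = base frame: x ahead of the robot, y to its left, z up, the work surface at z = 0. Lengths are in m, angles in rad, forces in N, time in s.
With the tool pointing down it reaches from about 0.4 to 0.9 m from the base axis. Payload 5.5 kg.
Tool frame: the origin (TCP) lies on the mounting face of the last link; the fingertips stand 173 mm ahead of it and the grasp point (between the pads) lies hold_point_z ahead of it (hold_point_z is the distance from the TCP to the grasp point, in m); x points along the fingers, z is the direction in which the jaws open and shut, and the axes are right-handed (so a half turn about x gives the same grasp; the last joint's range is limited). The gripper opens to 85 mm and grips with 20 to 120 N. Pads are 22 mm wide; open, the fingers measure 114 mm over their backs; the gripper's body (76 mm by 85 mm) begins 54 mm behind the grasp point. The pads swing forward as they close: fully open they stand 13 mm farther back than shut.
Start: joints at [1.547, 0.501, -0.427, 1.55, 0.221, 1.138, -0.21], TCP at [0.184, -0.623, 0.405] pointing down, gripper open.
Joint ranges: [-2.88, 2.88], [-0.31, 2.03], [-1.54, 1.56], [0.2, 2.42], [-1.41, 4.55], [0.19, 2.02], [-2.57, 2.57]. Speed limits (rad/s): [2.57, 2.57, 3.14, 3.14, 3.14, 3.14, 3.14].

INTERFACE

Orientations are given as [roll, pitch, yaw] about the fixed x, y, z axes, in that order (R = Rz(yaw) Ry(pitch) Rx(roll)).
In Python, from station import state, camera, get_calibration, finish_job, silhouettes, place_of, hold_point_z gives the robot as it stands.
- The arm moves only by the shell command python3 -m handwheel 'ROWS' [OPENING] [FORCE]. ROWS is a JSON object of lists of equal length, an entry for each row: "xyz": the shift along the world's x, y, z in m, a list of three; "delta_rot": the turn, a rotation vector about the world's x, y, z in rad, a list of three. A call has 1 to 5 rows; each row shifts and turns the commanded pose from where the row before left it; what a row does not reach is not made up. A row lasts 1/12 s, in which the tool goes at most 41.7 mm and 7.16 degrees, less where a joint would pass 70% of its speed; a pose out of reach is approached as far as the arm can. A call is refused whole if a number of a shift passes 0.0417 or a number of a turn 0.125, either way. A call with a gripper value outside its range is refused whole. OPENING is the finger opening in m, from 0 to 0.0854, set as the call begins (- or left out, the last holds). The fingers move at their own pace and stop on an object; FORCE is the grip in N (left out, the last holds). Time passes only in rows, so rows that do not move let the fingers close. It gives the time, the measured TCP pose, the force and the opening at its end, in the units of the state.
- state(): the state, without advancing time (a new reading comes with each control period).
- camera(name): name is "scene" or "top" or "wrist"; returns the picture (420x560x3 uint8, red, green, blue); there is no depth.
- get_calibration(name): a dict with "camera_matrix" (3x3 intrinsics, pixels), "D" ([k1, k2, p1, p2, k3] as OpenCV has them; the pictures are not rectified), "origin" and "orientation" of the camera in the world. Camera axes: x right, y up, looking along -z (the intrinsics and any distortion apply to the point x, -y, -z); pixel columns grow to the right and rows downward; lengths in m; the calibration is good to about 2 mm. A picture is of the moment at which its call begins: read the wrist's pose just before it. get_calibration takes no time and is no camera call; for the wrist camera it gives the pose at the moment of the call.
- finish_job(): hands the job in, once; it reports no verdict.
Trained networks look in the newest picture that a camera, given by its name, has taken for a name from the list of things; names that differ only in an ending like _2 or _b are one class to them, and where a whole thing is asked for, a point or a joint stands for the part that bears it (a point fixed in the world has none). Each returns a list of dicts, best first, with "conf" (0 to 1); they miss things now and then, are a little off and sometimes report something else, mostly with a low value. They report only what shows in the picture. A call takes as long as a camera call.
- silhouettes(camera, label): "region" (420x560 bool, what is visible of it).
- place_of(camera, label): "xyz" ([x, y, z] in m, in world coordinates, good to about 4 mm: a listed point, or the origin of a listed thing).
The state is a dict: "time_s": time; "qpos": joint angles; "joint_velocities": joint speeds; "joint_torque": joint torques, N m; "position": TCP position; "tool_rot": TCP orientation; "contact_force": force on the tool from outside, world axes, zero at the start; "torque": the same for the moment, N m; "opening": finger opening in m.
Only numpy, scipy, OpenCV 4.12 (cv2) and the standard library are available. Lean on these libraries where they do the work, as an engineer would, in place of code of your own. Each camera call takes 0.05 s, during which the arm holds its last target. There are 200 camera calls.

## Working session

There is one attempt and no reset: what is moved stays moved. The work goes in short steps, Python scripts to look and compute and a shell command to move; the robot and the scene stay as the last step left them, time stands still between calls to the robot, and variables do not carry over. Pictures are saved under pics/ and viewed, about 8 in all and at most 12, crops included, and the job is handed in when it is done.

```bash
ls; mkdir -p pics; python3 - <<'E'
from station import *
import cv2,numpy as np
s=state();print(s); print(hold_point_z if not callable(hold_point_z) else hold_point_z())
for c in ("top","scene"):
    im=camera(c);cv2.imwrite(f"pics/{c}0.png",im[:,:,::-1])
    for n in ("thicknesser","dial_grip","dial_mark","lock_tip","bottle_a","strip"):
        print(c,n,[(np.round(d["xyz"],4).tolist(),round(d["conf"],2)) for d in place_of(c,n)[:3]])
E
```

```text
pics
{'time_s': 0.0, 'qpos': array([ 1.54720489,  0.50185613, -0.42677534,  1.55146176,  0.22080154,
        1.13830028, -0.21026831]), 'joint_velocities': array([-8.04442616e-04, -2.66961685e-05,  1.70359830e-03, -1.23650542e-04,
        3.31543536e-04, -8.77852584e-04,  3.26173094e-04]), 'joint_torque': array([ 6.09782583e-04, -5.69537759e+01, -5.81654996e+00, -2.80939937e+01,
        1.05313654e-02,  1.19437152e-02, -6.55014944e-06]), 'position': array([ 0.18370589, -0.62312435,  0.40364753]), 'tool_rot': array([3.11202953, 1.56882689, 1.82810027]), 'contact_force': array([-0.16876841,  0.03842418,  0.06584381]), 'torque': array([ 0.01269162, -0.04240682,  0.00880124]), 'opening': 0.08562559717978484}
0.1547
top thicknesser [([0.5798, -0.0508, 0.0002], 0.8)]
top dial_grip [([0.5711, -0.1035, 0.1548], 0.95)]
top dial_mark [([0.5567, -0.1223, 0.1626], 0.59)]
top lock_tip [([0.5844, 0.0468, 0.1755], 0.64), ([0.5756, -0.0528, 0.0014], 0.44)]
top bottle_a [([0.4982, -0.3502, 0.0043], 0.74), ([0.6159, -0.3524, -0.0019], 0.57)]
top strip [([0.4836, -0.0305, 0.009], 0.84)]
scene thicknesser [([0.5798, -0.0547, 0.0047], 0.94)]
scene dial_grip [([0.5704, -0.1055, 0.1514], 0.93)]
scene dial_mark [([0.5544, -0.1224, 0.1678], 0.79)]
scene lock_tip [([0.5845, 0.0532, 0.1799], 0.56)]
scene bottle_a [([0.6179, -0.3517, -0.0037], 0.7), ([0.4939, -0.3548, -0.0004], 0.7), ([0.5882, 0.0476, 0.1798], 0.16)]
scene strip [([0.5525, -0.1194, 0.1656], 0.55)]
```

View pics/top0.png

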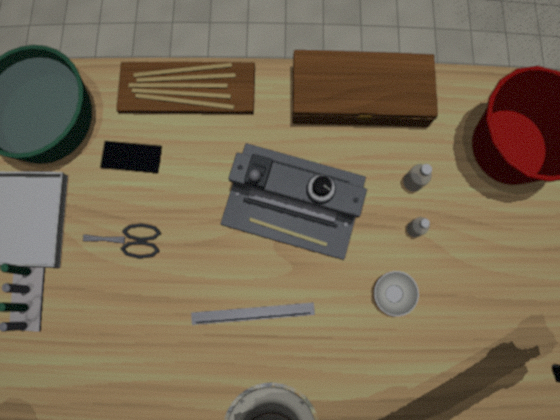

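View pics/scene0.png

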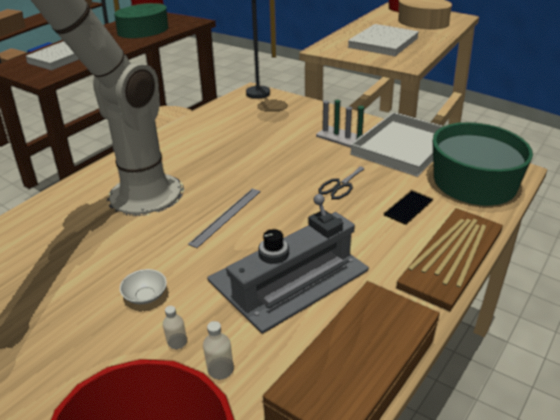

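Top view: machine yawed about -13°, dial at pixel (321,187), lever at (255,172); path at the current height clears the bottles.

```bash
R='{"xyz":[[0.019,0.026,0],[0.019,0.026,0],[0.019,0.026,0],[0.019,0.026,0],[0.019,0.026,0]],"delta_rot":[[0,0,0],[0,0,0],[0,0,0],[0,0,0],[0,0,0]]}'
python3 -m handwheel '{"xyz":[[0.019,0.026,0],[0.019,0.026,0],[0.019,0.026,0],[0.019,0.026,0],[0.019,0.026,0]],"delta_rot":[[0,0,0],[0,0,0],[0,0,0],[0,0,0],[0,0,0]]}' 0.0854 60
python3 -m handwheel '{"xyz":[[0.019,0.026,0],[0.019,0.026,0],[0.019,0.026,0],[0.019,0.026,0],[0.019,0.026,0]],"delta_rot":[[0,0,0],[0,0,0],[0,0,0],[0,0,0],[0,0,0]]}'
python3 -m handwheel '{"xyz":[[0.019,0.026,0],[0.019,0.026,0],[0.019,0.026,0],[0.019,0.026,0],[0.019,0.026,0]],"delta_rot":[[0,0,0],[0,0,0],[0,0,0],[0,0,0],[0,0,0]]}'
cat > h.py <<'E'
from station import *
import cv2,numpy as np
from scipy.spatial.transform import Rotation as Ro
np.set_printoptions(precision=4,suppress=True)
def st():
    s=state();R=Ro.from_euler('xyz',s['tool_rot']).as_matrix()
    print('t',round(s['time_s'],2),'q',s['qpos'],'p',s['position'],'hold',s['position']+R[:,0]*hold_point_z,'x',R[:,0],'jawyaw',round(np.arctan2(R[1,2],R[0,2]),4),'F',s['contact_force'],'T',s['torque'],'op',round(s['opening'],4))
    return s
def loc(c,*ns):
    for n in ns: print(c,n,[(np.round(d["xyz"],4).tolist(),round(d["conf"],2)) for d in place_of(c,n)[:2]])
E
python3 - <<'E'
from h import *
st()
E
```

```text
time_s: 1.12
position: [0.2796, -0.4921, 0.4049]
tool_rot: [0.064, 1.57, -1.221]
contact_force: [0.4, 0.2, 0.3]
opening: 0.0857
time_s: 1.53
position: [0.3746, -0.3621, 0.405]
tool_rot: [0.132, 1.57, -1.152]
contact_force: [0.3, 0.6, 0.5]
opening: 0.0859
time_s: 1.95
position: [0.4696, -0.2321, 0.405]
tool_rot: [0.37, 1.57, -0.914]
contact_force: [0.8, -0.3, 1.0]
opening: 0.0851
t 1.95 q [ 0.9529  0.3045 -0.6492  1.8606  0.2116  1.0449 -1.0652] p [ 0.4696 -0.2321  0.405 ] hold [ 0.4697 -0.2322  0.2503] x [ 0.0005 -0.0006 -1.    ] jawyaw -1.2841 F [ 0.8378 -0.2595  1.0426] T [ 0.0103 -0.0183 -0.0375] op 0.0851
```

```bash
python3 -m handwheel '{"xyz":[[0.02,0.0256,0],[0.02,0.0256,0],[0.02,0.0256,0],[0.02,0.0256,0],[0.02,0.0256,0]],"delta_rot":[[0,0,0.12],[0,0,0.12],[0,0,0.12],[0,0,0.12],[0,0,0.12]]}'
python3 -m handwheel '{"xyz":[[0,0,0],[0,0,0],[0,0,0],[0,0,0],[0,0,0]],"delta_rot":[[0,0,0.12],[0,0,0.12],[0,0,0.12],[0,0,0.12],[0,0,0.12]]}'
python3 -m handwheel '{"xyz":[[0,0,0],[0,0,0],[0,0,0],[0,0,0],[0,0,0]],"delta_rot":[[0,0,0.12],[0,0,0.12],[0,0,0.12],[0,0,0.12],[0,0,0.12]]}'
python3 -m handwheel '{"xyz":[[0,0,0],[0,0,0],[0,0,0],[0,0,0],[0,0,0]],"delta_rot":[[0,0,0.12],[0,0,0.12],[0,0,0.12],[0,0,0.12],[0,0,0.12]]}'
python3 -m handwheel '{"xyz":[[0,0,0],[0,0,0],[0,0,0],[0,0,0],[0,0,0]],"delta_rot":[[0,0,0.12],[0,0,0.12],[0,0,0.12],[0,0,0.12],[0,0,0]]}'
python3 - <<'E'
from h import *
st()
im=camera("wrist");cv2.imwrite("pics/w1.png",im[:,:,::-1])
loc("wrist","dial_grip","dial_mark","lock_tip","thicknesser")
E
```

```text
time_s: 2.37
position: [0.5697, -0.1042, 0.405]
tool_rot: [0.038, 1.57, -0.641]
contact_force: [-0.4, 0.4, -1.2]
opening: 0.0857
time_s: 2.78
position: [0.569, -0.1053, 0.4048]
tool_rot: [-0.804, 1.571, -0.882]
contact_force: [0.5, 0.2, -0.3]
opening: 0.0856
time_s: 3.2
position: [0.5689, -0.1056, 0.4048]
tool_rot: [-1.518, 1.57, -0.996]
contact_force: [0.4, 0.2, 0.9]
opening: 0.0855
time_s: 3.62
position: [0.5689, -0.1057, 0.4048]
tool_rot: [-2.196, 1.57, -1.075]
contact_force: [1.4, 0.8, 0.4]
opening: 0.0859
time_s: 4.03
position: [0.5689, -0.1058, 0.4044]
tool_rot: [0.493, 1.57, 2.092]
contact_force: [-0.3, -0.5, 0.0]
opening: 0.0853
t 4.03 q [ 1.0195  0.6987 -1.29    1.7191  0.7012  1.2772  1.1688] p [ 0.5689 -0.1058  0.4044] hold [ 0.5689 -0.1057  0.2497] x [-0.0003  0.0006 -1.    ] jawyaw 1.5996 F [-0.2856 -0.5212  0.0464] T [ 0.0101 -0.008  -0.0365] op 0.0853
wrist dial_grip [([0.5687, -0.1108, 0.1553], 0.57)]
wrist dial_mark [([0.558, -0.1231, 0.1626], 0.94)]
wrist lock_tip [([0.583, 0.0445, 0.1782], 0.82)]
wrist thicknesser [([0.5799, -0.0495, 0.0024], 0.79)]
```

View pics/w1.png

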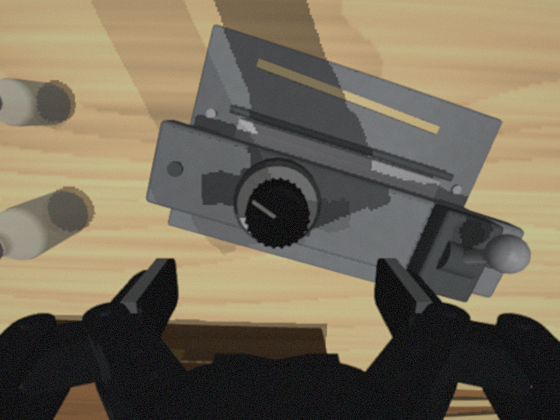

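The wrist view shows the dial at about (277,212) with the pale line towards (255,203), lever ball at (507,254). I'll fit the knob's outline for a better centre.

```bash
cat >> h.py <<'E'
def cal(c):
    k=get_calibration(c);o=np.array(k['orientation']);Rm=o if o.shape==(3,3) else Ro.from_euler('xyz',o).as_matrix()
    return np.array(k['camera_matrix']),np.array(k['D']),np.array(k['origin']),Rm@np.diag([1,-1,-1])
def proj(k,P):
    K,D,o,Rm=k;return cv2.projectPoints(np.float64(P),cv2.Rodrigues(Rm.T)[0],-Rm.T@o,K,D)[0][:,0]
def ray(k,px,z):
    K,D,o,Rm=k;d=Rm@np.append(cv2.undistortPoints(np.float64([[px]]),K,D)[0,0],1);return o+d*(z-o[2])/d[2]
def knob(k,mask,x0):
    from scipy.optimize import minimize
    a=np.linspace(0,2*np.pi,40);c=np.c_[np.cos(a),np.sin(a)]*.021
    def f(v):
        P=np.vstack([np.c_[c+v,np.full(40,z)] for z in(.133,.165)])
        m=np.zeros(mask.shape,np.uint8);cv2.fillConvexPoly(m,np.int32(np.round(cv2.convexHull(np.float32(proj(k,P)))*16)),1,shift=4)
        return -(m.astype(bool)&mask).sum()/(m.astype(bool)|mask).sum()
    r=minimize(f,x0,method='Nelder-Mead',options=dict(initial_simplex=np.array(x0)+np.array([[0,0],[.008,0],[0,.008]])));return r.x,r.fun
E
python3 - <<'E'
from h import *
k=cal("wrist");im=cv2.imread("pics/w1.png")
g=im.max(2)
m=np.zeros(g.shape,np.uint8);cv2.circle(m,(277,212),42,1,-1)
d=((g<45)&(m>0)).astype(np.uint8)
print(np.percentile(g[m>0],[5,25,50,75,95]))
d=cv2.morphologyEx(d,cv2.MORPH_CLOSE,np.ones((9,9)));n,l,s,c=cv2.connectedComponentsWithStats(d);i=1+s[1:,4].argmax();print(s[i],c[i])
print(knob(k,l==i,[.57,-.105]))
for n_ in ("dial_grip",):
  r=silhouettes("wrist",n_)
  for q in r[:1]: 
    ys,xs=np.nonzero(q['region']);print(n_,q['conf'],xs.mean(),ys.mean(),np.ptp(xs),np.ptp(ys),knob(k,q['region'],[.57,-.105]))
print('mark in/out',ray(k,(252,202),.165),ray(k,(273,216),.165))
print('ball',ray(k,(507,254),.178))
E
```

```text
[ 13.  21.  28.  86. 115.]
[ 245  178   74   70 3576] [278.4326 213.4841]
(array([ 0.5671, -0.1049]), np.float64(-0.9297722342733189))
dial_grip 0.71 276.4880421564653 205.3386704499392 79 81 (array([ 0.5591, -0.1053]), np.float64(-0.7251722740170248))
mark in/out [ 0.5568 -0.1216  0.165 ] [ 0.566  -0.1077  0.165 ]
ball [0.5847 0.0457 0.178 ]
```

```bash
python3 -m handwheel '{"xyz":[[0,0,-0.019],[0,0,-0.019],[0,0,-0.019],[0,0,-0.019],[0,0,-0.0195]],"delta_rot":[[0,0,0],[0,0,0],[0,0,0],[0,0,0],[0,0,0]]}' 0.0854 35
python3 -m handwheel '{"xyz":[[0,0,0],[0,0,0],[0,0,0],[0,0,0],[0,0,0]],"delta_rot":[[0,0,0],[0,0,0],[0,0,0],[0,0,0],[0,0,0]]}' 0.02 35
python3 -m handwheel '{"xyz":[[0,0,0],[0,0,0],[0,0,0],[0,0,0],[0,0,0]],"delta_rot":[[0,0,0],[0,0,0],[0,0,0],[0,0,0],[0,0,0]]}'
python3 - <<'E'
from h import *
st()
im=camera("wrist");cv2.imwrite("pics/w2.png",im[:,:,::-1])
loc("wrist","dial_mark")
E
```

```text
time_s: 4.75
position: [0.5689, -0.1055, 0.3086]
tool_rot: [-2.612, 1.57, -1.017]
contact_force: [0.5, 0.5, -0.6]
opening: 0.0851
time_s: 5.17
position: [0.5695, -0.105, 0.3109]
tool_rot: [-1.65, 1.569, -0.054]
contact_force: [-1.6, 0.4, 3.7]
opening: 0.0412
time_s: 5.58
position: [0.5695, -0.105, 0.3109]
tool_rot: [-1.68, 1.568, -0.084]
contact_force: [-0.8, 2.0, 6.5]
opening: 0.0413
t 5.58 q [ 0.9585  0.7903 -1.1842  1.7998  0.8131  1.1347  1.0903] p [ 0.5695 -0.105   0.3109] hold [ 0.5698 -0.105   0.1562] x [ 0.0023 -0.0002 -1.    ] jawyaw 1.5961 F [-0.7583  1.9893  6.4523] T [ 0.213   0.2898 -0.0338] op 0.0413
wrist dial_mark [([0.5588, -0.1264, 0.1635], 0.62)]
```

View pics/w2.png

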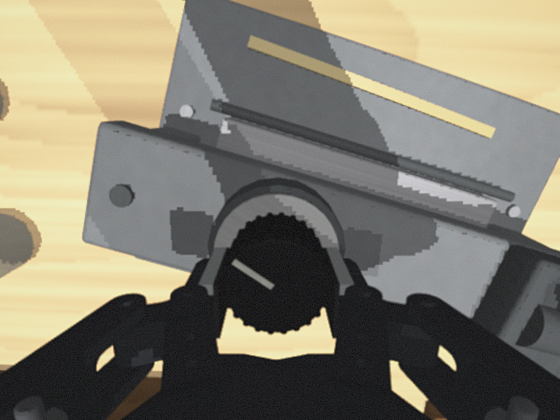

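```bash
cat > t.py <<'E'
from h import *
s=state();R=Ro.from_euler('xyz',s['tool_rot']).as_matrix()
print('   t',round(s['time_s'],2),'yaw',round(np.arctan2(R[1,2],R[0,2]),4),'T',s['torque'],'F',s['contact_force'],'p',s['position'],'q7',round(s['qpos'][6],3),'q3',round(s['qpos'][2],3))
E
W() { python3 t.py; }
python3 -m handwheel '{"xyz":[[0,0,0.002],[0,0,0],[0,0,0]],"delta_rot":[[0,0,0],[0,0,-0.1],[0,0,-0.1]]}' >/dev/null; W
python3 -m handwheel '{"xyz":[[0,0,0],[0,0,0]],"delta_rot":[[0,0,-0.1],[0,0,-0.1]]}' >/dev/null; W
python3 -m handwheel '{"xyz":[[0,0,0],[0,0,0]],"delta_rot":[[0,0,-0.1],[0,0,-0.1]]}' >/dev/null; W
python3 -m handwheel '{"xyz":[[0,0,0],[0,0,0]],"delta_rot":[[0,0,-0.1],[0,0,-0.1]]}' >/dev/null; W
python3 -m handwheel '{"xyz":[[0,0,0],[0,0,0]],"delta_rot":[[0,0,-0.1],[0,0,0]]}' >/dev/null; W
python3 - <<'E'
from h import *
loc("wrist") ; im=camera("wrist");cv2.imwrite("pics/w3.png",im[:,:,::-1]);loc("wrist","dial_mark")
E
```

```text
t 5.93 yaw 1.3919 T [ 0.0467 -0.8018  0.1034] F [ 4.4341  0.6832 -6.5597] p [ 0.5694 -0.1057  0.3111] q7 0.912 q3 -1.146
   t 6.1 yaw 1.1908 T [-0.1133 -0.7617  0.0458] F [ 4.525  -0.6351 -5.9031] p [ 0.5693 -0.106   0.3111] q7 0.736 q3 -1.106
   t 6.27 yaw 0.9908 T [-0.3909 -0.5906  0.2541] F [ 1.7451 -1.4208 -4.8325] p [ 0.5691 -0.1063  0.311 ] q7 0.561 q3 -1.065
   t 6.43 yaw 0.7905 T [-0.476  -0.2812  0.0887] F [ 1.8901 -1.6022 -4.6784] p [ 0.569  -0.1066  0.311 ] q7 0.387 q3 -1.023
   t 6.6 yaw 0.6911 T [-0.6177 -0.4271 -0.1907] F [ 1.7538 -2.3543 -5.0896] p [ 0.5689 -0.1067  0.3111] q7 0.3 q3 -1.001
wrist dial_mark [([0.5486, -0.1075, 0.1628], 0.94), ([0.4845, -0.0354, 0.0155], 0.48)]
```

```bash
W() { python3 t.py; }
python3 -m handwheel '{"xyz":[[0,0,0],[0,0,0]],"delta_rot":[[0,0,-0.08],[0,0,-0.06]]}' >/dev/null; W
python3 -m handwheel '{"xyz":[[0,0,0],[0,0,0]],"delta_rot":[[0,0,-0.05],[0,0,0]]}' >/dev/null; W
python3 -m handwheel '{"xyz":[[0,0,0],[0,0,0]],"delta_rot":[[0,0,-0.05],[0,0,0]]}' >/dev/null; W
```

```text
t 6.87 yaw 0.5544 T [-1.0569 -0.0536  0.022 ] F [ 0.3548 -4.0087 -3.098 ] p [ 0.5687 -0.1069  0.311 ] q7 0.182 q3 -0.973
   t 7.03 yaw 0.5059 T [-1.1347 -0.1155  0.0898] F [ 1.2581 -5.6647 -3.3228] p [ 0.5686 -0.1068  0.3111] q7 0.139 q3 -0.962
   t 7.2 yaw 0.4562 T [-1.1421 -0.0289  0.0612] F [-0.0302 -5.0183 -3.2135] p [ 0.5686 -0.1069  0.311 ] q7 0.096 q3 -0.951
```

```bash
W() { python3 t.py; }
python3 -m handwheel '{"xyz":[[0,0.0012,-0.001],[0,0,0],[0,0,0],[0,0,0],[0,0,0]],"delta_rot":[[0,0,-0.1],[0,0,-0.1],[0,0,-0.1],[0,0,-0.1],[0,0,0]]}' >/dev/null; W
python3 -m handwheel '{"xyz":[[0,0,0],[0,0,0]],"delta_rot":[[0,0,-0.08],[0,0,0]]}' >/dev/null; W
python3 -m handwheel '{"xyz":[[0,0,0],[0,0,0]],"delta_rot":[[0,0,-0.05],[0,0,0]]}' >/dev/null; W
```

```text
t 7.62 yaw 0.0519 T [-1.6788  1.2346 -0.1742] F [-5.7601 -7.3503  6.2977] p [ 0.568  -0.1066  0.3109] q7 -0.257 q3 -0.86
   t 7.78 yaw -0.0258 T [-1.7473  1.3532  0.2044] F [-6.8633 -7.531   7.8984] p [ 0.5679 -0.1067  0.3109] q7 -0.325 q3 -0.843
   t 7.95 yaw -0.0739 T [-1.7684  1.4342  0.3728] F [-5.3716 -8.2475  8.9755] p [ 0.5678 -0.1066  0.3109] q7 -0.367 q3 -0.832
```

```bash
W() { python3 t.py; }
python3 -m handwheel '{"xyz":[[0,0,0],[0,0,0]],"delta_rot":[[0,0,-0.03],[0,0,0]]}' >/dev/null; W
python3 - <<'E'
from h import *
im=camera("wrist");a=cv2.imread("pics/w2.png");b=cv2.imread("pics/w3.png")
cv2.imwrite("pics/w4.png",np.hstack([a[170:380,180:380],b[170:380,180:380],im[170:380,180:380,::-1]]))
E
W
```

```text
t 8.12 yaw -0.1026 T [-1.7554  1.4951  0.4431] F [-6.8253 -8.2565  9.1123] p [ 0.5677 -0.1066  0.3109] q7 -0.392 q3 -0.826
   t 8.17 yaw -0.1017 T [-1.7531  1.5048  0.4281] F [-7.1875 -8.3942  8.9183] p [ 0.5677 -0.1067  0.3109] q7 -0.391 q3 -0.826
```

View pics/w4.png

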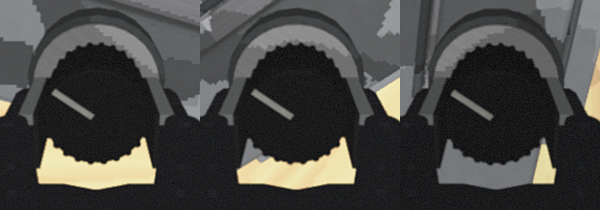

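Torque rises to 0.44 N m at ~0.12 rad past the third click with no slip of the mark in the grip: that's the stop (3 clicks from the start). Now back four clicks from stop (yaw ≈ 0.025 → 2.119, i.e. +2.22 rad).

```bash
W() { python3 t.py; }
python3 -m handwheel '{"xyz":[[0.001,0.001,0],[0,0,0],[0,0,0],[0,0,0],[0,0,0]],"delta_rot":[[0,0,0.11],[0,0,0.11],[0,0,0.11],[0,0,0.11],[0,0,0.11]]}' >/dev/null; W
python3 -m handwheel '{"xyz":[[0,0,0],[0,0,0],[0,0,0],[0,0,0],[0,0,0]],"delta_rot":[[0,0,0.11],[0,0,0.11],[0,0,0.11],[0,0,0.11],[0,0,0.11]]}' >/dev/null; W
python3 -m handwheel '{"xyz":[[0,0,0],[0,0,0],[0,0,0],[0,0,0],[0,0,0]],"delta_rot":[[0,0,0.11],[0,0,0.11],[0,0,0.11],[0,0,0.11],[0,0,0.11]]}' >/dev/null; W
python3 -m handwheel '{"xyz":[[0,0,0],[0,0,0],[0,0,0],[0,0,0],[0,0,0]],"delta_rot":[[0,0,0.11],[0,0,0.11],[0,0,0.11],[0,0,0.08],[0,0,0]]}' >/dev/null; W
```

```text
t 8.58 yaw 0.4521 T [-1.8736  1.1357  0.0268] F [-5.7651 -9.4556  6.336 ] p [ 0.5691 -0.1062  0.3109] q7 0.089 q3 -0.948
   t 9.0 yaw 1.0025 T [-1.5154  0.5124  0.03  ] F [-2.4441 -6.8479  3.7911] p [ 0.5697 -0.1056  0.311 ] q7 0.568 q3 -1.066
   t 9.42 yaw 1.5533 T [-0.9423  0.3118 -0.0038] F [-1.6961 -3.8715  1.726 ] p [ 0.5699 -0.1046  0.311 ] q7 1.051 q3 -1.176
   t 9.83 yaw 1.9623 T [-0.9293  0.423   0.1297] F [-1.8965 -3.9404  3.8392] p [ 0.5698 -0.1039  0.311 ] q7 1.413 q3 -1.252
```

```bash
W() { python3 t.py; }
python3 -m handwheel '{"xyz":[[0,0,0],[0,0,0],[0,0,0],[0,0,0],[0,0,0]],"delta_rot":[[0,0,0.1],[0,0,0.057],[0,0,0],[0,0,0],[0,0,0]]}' >/dev/null; W
python3 -c 'from h import *;cv2.imwrite("pics/w5a.png",camera("wrist")[170:380,180:380,::-1])'
python3 -m handwheel '{"xyz":[[0,0,0],[0,0,0],[0,0,0],[0,0,0],[0,0,0]],"delta_rot":[[0,0,0],[0,0,0],[0,0,0],[0,0,0],[0,0,0]]}' 0.0854; W
python3 - <<'E'
from h import *
loc("wrist","dial_mark","lock_tip")
im=camera("wrist");cv2.imwrite("pics/w5.png",np.hstack([cv2.imread("pics/w5a.png"),im[170:380,180:380,::-1]]))
E
```

```text
t 10.25 yaw 2.1137 T [-0.6824  0.7758  0.0753] F [-4.1465 -3.4867  5.5934] p [ 0.5697 -0.1035  0.3109] q7 1.548 q3 -1.278
time_s: 10.72
position: [0.57, -0.1029, 0.3102]
tool_rot: [-0.906, 1.57, 1.208]
contact_force: [0.4, 0.3, 0.7]
opening: 0.0852
   t 10.72 yaw 2.1136 T [0.0039 0.0202 0.015 ] F [0.4422 0.2793 0.7088] p [ 0.57   -0.1029  0.3102] q7 1.547 q3 -1.277
wrist dial_mark [([0.5661, -0.1298, 0.1608], 0.97)]
wrist lock_tip []
```

View pics/w5.png

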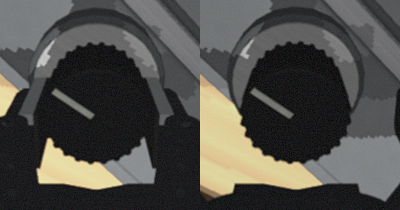

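Mark rests unchanged in angle on release (about +28° from the start: net one click open, as intended). Now the lever: raise, rotate jaws along the machine's y, close, go to the robot side of the ball.

```bash
W() { python3 t.py; }
python3 -m handwheel '{"xyz":[[0,0,0.02],[0,0,0.02],[0,0,0.02],[0,0,0.02],[0,0,0.02]],"delta_rot":[[0,0,0],[0,0,0],[0,0,0],[0,0,0],[0,0,0]]}' >/dev/null
python3 -m handwheel '{"xyz":[[-0.0053,0.032,0],[-0.0053,0.032,0],[-0.0053,0.032,0],[-0.0053,0.032,0],[-0.0053,0.031,0]],"delta_rot":[[0,0,-0.1],[0,0,-0.1],[0,0,-0.1],[0,0,-0.1],[0,0,-0.1]]}' 0 30 >/dev/null
python3 -m handwheel '{"xyz":[[0,0,0],[0,0,0],[0,0,0],[0,0,0],[0,0,0]],"delta_rot":[[0,0,-0.1],[0,0,-0.1],[0,0,-0.09],[0,0,0],[0,0,0]]}'; W
python3 - <<'E'
from h import *
st()
im=camera("wrist");cv2.imwrite("pics/w6.png",im[:,:,::-1]);loc("wrist","lock_tip","dial_mark","dial_grip");camera("top");loc("top","lock_tip");camera("scene");loc("scene","lock_tip")
E
```

```text
time_s: 12.12
position: [0.5433, 0.056, 0.4104]
tool_rot: [-2.474, 1.57, -1.148]
contact_force: [0.1, 0.1, 1.2]
opening: 0.0001
   t 12.12 yaw 1.326 T [ 0.0076  0.0385 -0.0029] F [0.0618 0.0712 1.1733] p [0.5433 0.056  0.4104] q7 0.675 q3 -1.238
t 12.12 q [ 0.7612  0.5762 -1.238   1.7922  0.5849  1.2051  0.6749] p [0.5433 0.056  0.4104] hold [0.5433 0.0558 0.2557] x [ 0.0003 -0.0007 -1.    ] jawyaw 1.326 F [0.0618 0.0712 1.1733] T [ 0.0076  0.0385 -0.0029] op 0.0001
wrist lock_tip []
wrist dial_mark [([0.5645, -0.1263, 0.1642], 0.95)]
wrist dial_grip [([0.5647, -0.1088, 0.1559], 0.59)]
top lock_tip []
scene lock_tip [([0.5849, 0.0489, 0.1774], 0.65), ([0.5666, -0.1029, 0.1517], 0.33)]
```

View pics/w6.png

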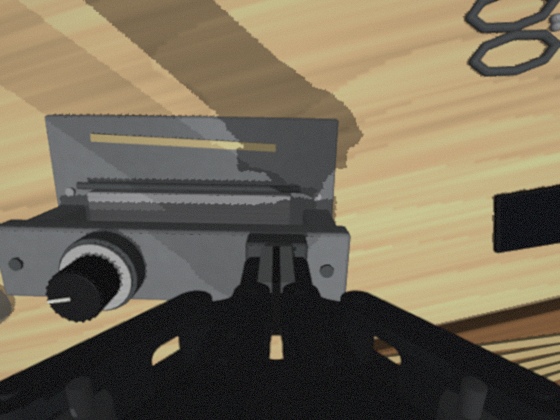

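```bash
W() { python3 t.py; }
python3 -m handwheel '{"xyz":[[0,0,-0.018],[0,0,-0.018],[0,0,-0.018],[0,0,-0.018],[0,0,0]],"delta_rot":[[0,0,0],[0,0,0],[0,0,0],[0,0,0],[0,0,0]]}' >/dev/null; W
python3 -m handwheel '{"xyz":[[0.0058,-0.0015,0],[0.0058,-0.0015,0],[0.0058,-0.0015,0],[0.0058,-0.0015,0],[0.0058,-0.0015,0]],"delta_rot":[[0,0,0],[0,0,0],[0,0,0],[0,0,0],[0,0,0]]}' >/dev/null; W
python3 -m handwheel '{"xyz":[[0.0058,-0.0015,0],[0.0058,-0.0015,0],[0.0058,-0.0015,0],[0.0058,-0.0015,0],[0,0,0]],"delta_rot":[[0,0,0],[0,0,0],[0,0,0],[0,0,0],[0,0,0]]}' >/dev/null; W
python3 -c 'from h import *;camera("scene");loc("scene","lock_tip")'
```

```text
t 12.93 yaw 1.3232 T [-0.0411  0.054  -0.0407] F [-0.2446 -0.9985  0.0042] p [0.5422 0.0549 0.3351] q7 0.606 q3 -1.149
   t 13.35 yaw 1.323 T [ 0.1399  0.4964 -0.011 ] F [-2.2135  1.0804  1.987 ] p [0.5731 0.0484 0.3391] q7 0.632 q3 -1.127
   t 13.77 yaw 1.3217 T [-0.0225  0.0368 -0.0173] F [ 0.3428 -0.0175  0.0334] p [0.597  0.0415 0.3382] q7 0.653 q3 -1.105
scene lock_tip [([0.6219, 0.0373, 0.1808], 0.55), ([0.6727, 0.3741, -0.0027], 0.53)]
```

```bash
W() { python3 t.py; }
python3 -m handwheel '{"xyz":[[0.0039,-0.001,0],[0,0,0]],"delta_rot":[[0,0,0],[0,0,0]]}' >/dev/null; W
python3 -m handwheel '{"xyz":[[0.0039,-0.001,0],[0,0,0]],"delta_rot":[[0,0,0],[0,0,0]]}' >/dev/null; W
python3 -m handwheel '{"xyz":[[0.003,-0.0008,0],[0,0,0]],"delta_rot":[[0,0,0],[0,0,0]]}' >/dev/null; W
python3 -c 'from h import *;cv2.imwrite("pics/s7.png",cv2.resize(camera("scene")[160:340,190:400,::-1],None,fx=3,fy=3));loc("scene","lock_tip")'
```

```text
t 14.03 yaw 1.3229 T [ 0.0381  0.0431 -0.0012] F [ 0.1534  0.8604 -0.292 ] p [0.5998 0.0411 0.3381] q7 0.657 q3 -1.103
   t 14.2 yaw 1.3227 T [0.0095 0.1192 0.0362] F [-1.454  -0.3618 -0.5407] p [0.6037 0.04   0.3381] q7 0.66 q3 -1.1
   t 14.37 yaw 1.3229 T [ 0.0071  0.267  -0.0088] F [-0.4514  0.6191 -0.8275] p [0.6064 0.0394 0.338 ] q7 0.663 q3 -1.098
scene lock_tip [([0.6284, 0.0344, 0.1792], 0.62)]
```

View pics/s7.png

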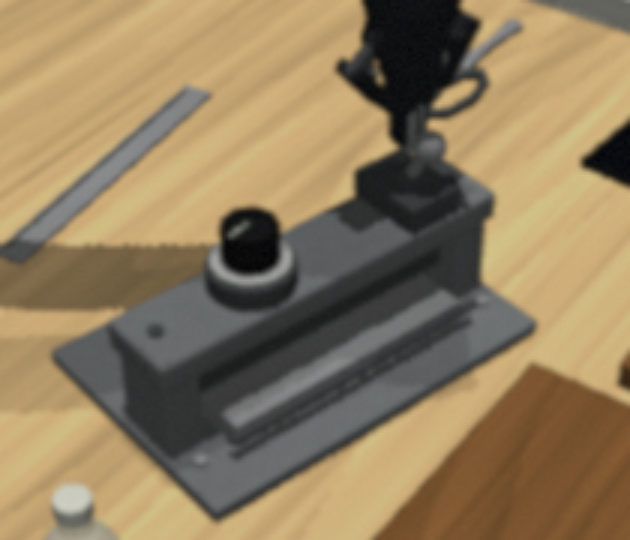

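The ball (430,147 in the crop) leans away already, but there is no end-stop force yet; push on in small steps.

```bash
W() { python3 t.py; }
python3 -m handwheel '{"xyz":[[0.002,-0.0005,0],[0,0,0]],"delta_rot":[[0,0,0],[0,0,0]]}' >/dev/null; W
python3 -m handwheel '{"xyz":[[0.002,-0.0005,0],[0,0,0]],"delta_rot":[[0,0,0],[0,0,0]]}' >/dev/null; W
python3 -m handwheel '{"xyz":[[0.002,-0.0005,0],[0,0,0]],"delta_rot":[[0,0,0],[0,0,0]]}' >/dev/null; W
python3 -c 'from h import *;camera("scene");loc("scene","lock_tip")'
```

```text
t 14.63 yaw 1.3239 T [ 0.0589  1.4449 -0.0564] F [-6.321   1.9244  1.6352] p [0.6072 0.0395 0.3379] q7 0.665 q3 -1.097
   t 14.8 yaw 1.3247 T [ 0.0676  2.5685 -0.0226] F [-11.9409   0.7226   6.1612] p [0.608  0.0395 0.3379] q7 0.667 q3 -1.096
   t 14.97 yaw 1.3255 T [ 0.126   3.7335 -0.0693] F [-17.5838   0.7014   9.6812] p [0.6088 0.0396 0.3378] q7 0.669 q3 -1.096
scene lock_tip [([0.635, 0.0349, 0.1785], 0.63), ([0.5794, -0.0559, 0.0057], 0.22)]
```

End stop reached (17 N). Back away and check.

```bash
W() { python3 t.py; }
python3 -m handwheel '{"xyz":[[-0.01,0.0026,0],[-0.015,0.0039,0],[-0.015,0.0039,0],[-0.015,0.0039,0],[-0.01,0.0026,0]],"delta_rot":[[0,0,0],[0,0,0],[0,0,0],[0,0,0],[0,0,0]]}' >/dev/null; W
python3 -m handwheel '{"xyz":[[-0.02,0.02,0.03],[-0.02,0.02,0.03],[-0.02,0.02,0.03],[-0.02,0.02,0],[0,0,0]],"delta_rot":[[0,0,0],[0,0,0],[0,0,0],[0,0,0],[0,0,0]]}' >/dev/null; W
python3 -m handwheel '{"xyz":[[0,0,0],[0,0,0],[0,0,0],[0,0,0],[0,0,0]],"delta_rot":[[0,0,0],[0,0,0],[0,0,0],[0,0,0],[0,0,0]]}' >/dev/null; W
python3 - <<'E'
from h import *
s=camera("scene");loc("scene","lock_tip","dial_mark");w=camera("wrist");loc("wrist","lock_tip","dial_mark");t=camera("top");loc("top","lock_tip","dial_mark","strip")
r=lambda a:cv2.resize(a[:,:,::-1],(400,300))
cv2.imwrite("pics/f.png",np.vstack([np.hstack([r(s[150:330,180:420]),r(w)]),np.hstack([r(t),r(t[135:270,210:390])])]))
E
```

```text
t 15.48 yaw 1.3238 T [-0.0037 -0.0153  0.0282] F [ 0.2235 -0.923  -0.4722] p [0.5466 0.0554 0.3386] q7 0.609 q3 -1.15
   t 15.9 yaw 1.3307 T [-0.0156  0.0041  0.0554] F [-0.5726  0.426  -0.3823] p [0.4642 0.14   0.4306] q7 0.544 q3 -1.356
   t 16.32 yaw 1.3216 T [-0.0063 -0.0003 -0.053 ] F [ 0.8186 -0.1202 -0.1493] p [0.4679 0.1341 0.4278] q7 0.545 q3 -1.346
scene lock_tip [([0.6311, 0.0364, 0.1789], 0.65)]
scene dial_mark [([0.5633, -0.1246, 0.1667], 0.6)]
wrist lock_tip []
wrist dial_mark []
top lock_tip [([0.6268, 0.0337, 0.1762], 0.52)]
top dial_mark [([0.5661, -0.1253, 0.1621], 0.64)]
top strip [([0.4806, -0.0291, 0.0124], 0.45)]
```

View pics/f.png

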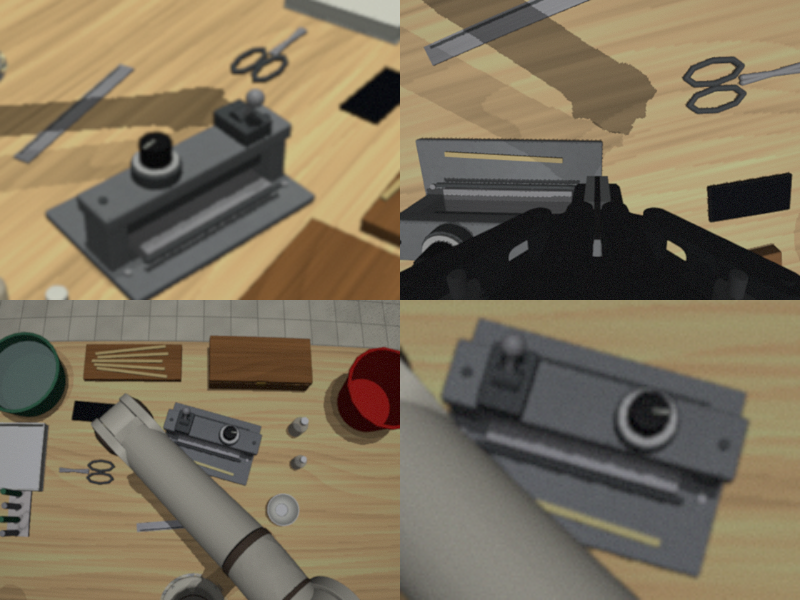

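The lever ball leans away from the robot, the dial's line still points to the machine's right, and the bystanders are in place. The arm is clear with no measured force, so I'm handing in.

```bash
python3 -c 'from station import *;print(finish_job())'
```

```text
the job is handed in; nothing more can be done
None
```

The job is handed in: the dial is set four clicks back from its stop and the lever is locked right over, away from the robot. No verdict was reported, so this rests on my own checks.

- **Stop:** I turned the dial clockwise three clicks. At about 0.13 rad past the third click the torque had climbed to about 0.44 N m, against 0.25 at most before. I took that as the stop, and the harm limit is 0.2 rad. The pale line hadn't slipped in the grip.
- **Four clicks back:** I turned it 2.09 rad counter-clockwise from the stop angle and released it. The pale line stayed put, about 28° from where it started, which fits the expected net one click (30°).
- **Lever:** I pushed the ball with closed fingers until it met its end stop at about 17 N. It had moved about 45 mm, close to the full 48 mm, and stayed over after I backed off.
- **Last checks:** The arm was clear with no meaningful contact force, and the last pictures showed no bystander moved. I measured only the strip, which was within 4 mm of its start. The clock stood at about 16.5 s.
- **Not confirmed:** The wrist camera could not see the lever or dial in the last view, so the lever's final position rests on the scene and top cameras. Their readings of it differ by about 4 mm. The blade reading is too coarse to count clicks, so the four clicks rest on angle, torque and the pale line.

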